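Closing up the cheese counter

TASK

Close up the cheese counter: wind the crank to open the cold well's night cover fully, put all the cut cheeses (the wedge and the blocks lying on the counter) down in the well, then wind the cover fully shut over them. Push every flat wax rind cap off the counter's edge into the scrap tub below, before or after as you like. Leave everything else where it is.

Things in the scene. Friction and masses are not known exactly. Their poses are not given: they have to be found in the camera images.
- wedge: tapering wedge of hard cheese lying on a cut side, pale yellow with a brown rind end; 96 mm long (x), 42 mm thick between its two flat parallel faces (y, the way to grip it), height (z) rising from 18 mm at the thin -x end to 44 mm at the rind end; about 0.17 kg; origin at its centre; x along its length, z up as it lies at the start, 22 mm above its underside. May be absent.
- long_block: oblong block of pale cheese with a paper band, 92 x 46 x 40 mm (x, y, z), about 0.19 kg; origin at its centre; x along its length, z up as it lies at the start. May be absent.
- short_block: stubby block of yellow cheese, 66 x 52 x 44 mm (x, y, z), about 0.16 kg; origin at its centre; x along its length, z up as it lies at the start. May be absent.
- rind0: flat round cap of dull red wax rind lying on the counter, rigid, 98 mm across and 14 mm thick, too wide to grip and meant to be pushed, about 0.07 kg; origin at its centre, z its round axis. One to three alike are there, the others absent.
- rind1: flat round cap of dull red wax rind lying on the counter, rigid, 98 mm across and 14 mm thick, too wide to grip and meant to be pushed, about 0.07 kg; origin at its centre, z its round axis. One to three alike are there, the others absent.
- rind2: flat round cap of dull red wax rind lying on the counter, rigid, 98 mm across and 14 mm thick, too wide to grip and meant to be pushed, about 0.07 kg; origin at its centre, z its round axis. One to three alike are there, the others absent.
- scrap_tub: grey open scrap tub fixed on a low shelf in the gap at the counter's edge; outside 250 (x) x 260 (y) x 125 mm high, walls 5 mm, axes parallel to the world's; origin at the centre of its underside. Its rim is 40 mm below the counter top and its near side reaches under the counter: what falls over the edge within its width (y) lands in it. Its place along the edge varies.
- gap_edge (a point): middle of the straight counter edge above the tub (at counter height). The edge runs along y, 220 mm to either side of this point, and faces away from the robot (+x); beyond it is the gap, 340 mm deep, with the tub below. On either side of the gap the counter goes on.
- well_floor (a point): centre of the inner floor of the cold well, a low stainless box on the counter (floor 6 mm, wall tops 62 mm above the counter); inside 160 mm (x) x 260 mm (y), walls 10 mm. z up; x points away from the robot along the cover's slide, y to the left. The well is fixed, but stands and turns a little differently each time.
- night_cover (a joint): the well's flat ribbed aluminium night cover (underside 63 mm, top 69 mm above the counter), in m: 0 = closed, 0.16 = fully open. It slides along +x of the well onto the deck behind and leaves an opening of about 154 x 260 mm. It has no handle: it is driven by the crank through gears, 80 mm a turn. At the start it is closed or ajar by up to 16 mm.
- crank (a joint): the crank on the white gear housing at the right (-y) side of the well, in rad: 0 = cover closed, 12.57 (two full turns) = cover fully open; it has stops at both ends. It grows turning anticlockwise seen from above (winds the cover open); clockwise closes. The axis is vertical. It takes about 5 N at the knob and stays where it is left.
- crank_grip (a point): middle of the crank's upright black knob, 22 mm thick and 48 mm high (from 25 mm below this point to 23 mm above it), 50 mm out from the crank axis; it spins freely on its pin. The flat crank arm lies under it.
- crank_axis (a point): point on the crank's vertical axis, 112 mm above the counter, as high as crank_grip; 80 mm (x) and -200 mm (y) from the well's centre in the well's axes.
- ramekin: small white bowl, 60 mm across, 40 mm high, near the cheeses; origin under its centre. Leave it.
- tag_a: price card on a wooden foot, 30 x 55 mm, 61 mm high, loose, beyond the cheeses; origin under its centre. Leave it.
- tag_b: price card like the other, on the counter at the right, beyond the rinds. Leave it.
- jar: closed glass jar, 64 mm across, 85 mm high, beyond the cheeses; origin under its centre. Leave it.
- spreader: wooden handled spatula, 200 mm long, lying between the robot and the well. Leave it.
- small_wheel: whole small cheese wheel, 116 mm across, 50 mm high, far left. Leave it.

How it is judged:
On the way, in this order (a step that is already met when the one before it is completed fails the run):
1. the night cover is wound fully open (value of joint night_cover above 0.15 m), for 0.2 s.
2. all the cut cheeses are down in the well (value of joint night_cover above 0.1 m and x of wedge in the frame of well_floor between -0.08 and 0.08 m and y of wedge in the frame of well_floor between -0.13 and 0.13 m and z of wedge in the frame of well_floor between -0.01 and 0.05 m and x of long_block in the frame of well_floor between -0.08 and 0.08 m and y of long_block in the frame of well_floor between -0.13 and 0.13 m and z of long_block in the frame of well_floor between -0.01 and 0.05 m and x of short_block in the frame of well_floor between -0.08 and 0.08 m and y of short_block in the frame of well_floor between -0.13 and 0.13 m and z of short_block in the frame of well_floor between -0.01 and 0.05 m), for 0.2 s.
3. the night cover is wound fully shut (value of joint night_cover below 0.008 m), for 0.2 s.
At the end, for the whole second after the job is handed in: The night cover is shut (within 8 mm), every cheese present lies in the well under it (centre within the well's inner walls and less than 50 mm above its floor), every wax rind cap present lies in the scrap tub (centre within its walls and below its rim), and all are at rest (value of joint night_cover below 0.008 m and x of wedge in the frame of well_floor between -0.08 and 0.08 m and y of wedge in the frame of well_floor between -0.13 and 0.13 m and z of wedge in the frame of well_floor between -0.01 and 0.05 m and x of long_block in the frame of well_floor between -0.08 and 0.08 m and y of long_block in the frame of well_floor between -0.13 and 0.13 m and z of long_block in the frame of well_floor between -0.01 and 0.05 m and x of short_block in the frame of well_floor between -0.08 and 0.08 m and y of short_block in the frame of well_floor between -0.13 and 0.13 m and z of short_block in the frame of well_floor between -0.01 and 0.05 m and x of rind0 in the frame of scrap_tub between -0.125 and 0.125 m and y of rind0 in the frame of scrap_tub between -0.13 and 0.13 m and z of rind0 in the frame of scrap_tub between -0.01 and 0.125 m and x of rind1 in the frame of scrap_tub between -0.125 and 0.125 m and y of rind1 in the frame of scrap_tub between -0.13 and 0.13 m and z of rind1 in the frame of scrap_tub between -0.01 and 0.125 m and x of rind2 in the frame of scrap_tub between -0.125 and 0.125 m and y of rind2 in the frame of scrap_tub between -0.13 and 0.13 m and z of rind2 in the frame of scrap_tub between -0.01 and 0.125 m and linear speed of each of wedge, long_block, short_block, rind0, rind1, rind2 below 0.03 m/s); the robot touches nothing.
It fails at once if a bystander (bowl, price card, jar, spatula, or cheese wheel) is shifted by more than 50 mm (distance of any of ramekin, tag_a, tag_b, jar, spreader, small_wheel from where it was at the start of the episode above 0.05 m).
Of wedge, long_block, short_block only 2 to 3 are there at a start; the rules pass over those that are not, and their reading is None.
Of rind0, rind1, rind2 only 1 to 3 are there at a start; the rules pass over those that are not, and their reading is None.
At some moment in a run one of wedge, long_block, short_block, rind0, rind1, rind2 may be knocked a few centimetres aside while the robot is not near it.
Once in a run the grip may slacken for a moment while it holds something.
It also fails if it takes over 210 s, if anything falls off the work surface, if the arm or the gripper's body presses on something with over 40 N, if the wrist force passes 120 N, or if a joint passes its speed limit or range.

ROBOT

A 6-joint arm with a two-finger parallel gripper is mounted at the origin on the work surface. World frame = base frame: x ahead of the robot, y to its left, z up, the work surface at z = 0. Lengths are in m, angles in rad, forces in N, time in s.
With the tool pointing down it reaches from about 0.3 to 0.85 m from the base axis. Payload 5.4 kg.
Tool frame: the origin (TCP) lies at the very end of the fingers, on their centre line; the grasp point (between the pads) lies 19 mm behind it; z points along the fingers, y is the line along which they close (so a half turn about z gives the same grasp; the last joint's range is limited). The gripper opens to 85 mm and grips with 20 to 120 N. Pads are 22 mm wide; open, the fingers measure 114 mm over their backs; the gripper's body (76 mm by 85 mm) begins 54 mm behind the grasp point. The pads swing forward as they close: fully open they stand 13 mm farther back than shut.
Start: joints at [-1.317, 0.158, 1.597, -0, 1.386, -0.21], TCP at [0.257, -0.514, 0.231] pointing down, gripper open.
Joint ranges: [-2.91, 2.91], [-0.94, 2.29], [0.18, 2.7], [-1.29, 4.43], [0.17, 2.64], [-3, 3]. Speed limits (rad/s): [2.57, 2.57, 3.14, 3.14, 3.14, 3.14].

INTERFACE

Orientations are given as a unit quaternion [x, y, z, w].
In Python, from rig import env gives the robot as it stands.
- The arm moves only by the shell command python3 steer.py 'ROWS' [OPENING]. ROWS is a JSON list of rows, 1 to 5 of them, each an object with the fields xyz (a list: dx, dy, dz in m), rz (a turn about the tool's z in rad); a field left out counts as zero; each row shifts and turns the commanded pose from where the row before left it, along the tool's axes as they then stand; what a row does not reach is not made up. A row lasts 1/8 s, in which the tool goes at most 0.0625 m and 0.188 rad, less where a joint would pass 70% of its speed; a pose out of reach is approached as far as the arm can. OPENING is the finger opening in m, set as the command begins (- or left out keeps the last). The fingers move at their own pace and stop on an object; the grip force is fixed at half the most. Time passes only in rows, so rows that do not move let the fingers close. It prints the time, the measured TCP pose, the force, the opening and the grip force at its end. Input that does not fit is refused with a message, and nothing moves.
- env.read_state(): the state, without advancing time (a new reading comes with each control period).
- env.grab_frame(name): name is "scene" or "side" or "wrist"; returns a dict with "image" (384x512x3 uint8, red, green, blue), "range_z" (384x512 float32, m along the optical axis (not along the pixel's ray), 0 where there is no reading), "camera_matrix" (3x3 intrinsics, pixels), "origin" and "attitude" of the camera in the world. Camera axes: x right, y up, looking along -z (the intrinsics and any distortion apply to the point x, -y, -z); pixel columns grow to the right and rows downward; lengths in m; the calibration is good to about 2 mm. A picture is of the moment at which its call begins.
- env.job_done(): hands the job in; it is judged then, once.
The state is a dict: "time": time; "joint_positions": joint angles; "dq": joint speeds; "effort": joint torques, N m; "tool_pos": TCP position; "orientation": TCP orientation; "wrist_force": force on the tool from outside, world axes, zero at the start; "wrist_torque": the same for the moment, N m; "opening": finger opening in m; "grip_force": force on a finger pad.
Only numpy, scipy, OpenCV 4.12 (cv2) and the standard library are available. Lean on these libraries where they do the work, as an engineer would, in place of code of your own. Each camera call takes 0.05 s, during which the arm holds its last target. There are 200 camera calls.

## Working session

There is one attempt and no reset: what is moved stays moved. The work goes in short steps, Python scripts to look and compute and a shell command to move; the robot and the scene stay as the last step left them, time stands still between calls to the robot, and variables do not carry over. Pictures are saved under pics/ and viewed, at most 14 in all, crops included, and the job is handed in when it is done.

```bash
ls; mkdir -p pics; cat > h.py <<'E'
import numpy as np,cv2
from rig import env
from scipy.spatial.transform import Rotation as R
def grab(n,fn=None):
    f=env.grab_frame(n)
    if fn: cv2.imwrite('pics/'+fn,cv2.cvtColor(f['image'],cv2.COLOR_RGB2BGR))
    return f
def cloud(f):
    K=np.array(f['camera_matrix']);z=f['range_z'];v,u=np.mgrid[:z.shape[0],:z.shape[1]]
    p=np.stack([(u-K[0,2])/K[0,0]*z,-(v-K[1,2])/K[1,1]*z,-z],-1)
    A=np.array(f['attitude']); M=R.from_quat(A).as_matrix() if A.size==4 else A.reshape(3,3)
    w=p@M.T+np.array(f['origin']); w[z==0]=np.nan
    return w
E
python3 - <<'E'
from h import *
for n in('scene','side'):
    f=grab(n,n+'0.png'); print({k:(np.array(v).round(3).tolist()) for k,v in f.items() if k not in('image','range_z')}); np.savez(n+'0.npz',w=cloud(f),im=f['image'])
print(env.read_state())
a=cv2.imread('pics/scene0.png');cv2.imwrite('pics/s0.png',cv2.resize(a,(800,600)))
a=cv2.imread('pics/side0.png');cv2.imwrite('pics/d0.png',cv2.resize(a,(800,600)))
E
```

```text
pics
rig.py
steer.py
{'camera_matrix': [[490.737, 0.0, 249.256], [0.0, 490.737, 181.931], [0.0, 0.0, 1.0]], 'origin': [1.23, -1.141, 0.904], 'attitude': [0.446, 0.127, 0.231, 0.855]}
{'camera_matrix': [[498.798, 0.0, 258.477], [0.0, 498.798, 191.771], [0.0, 0.0, 1.0]], 'origin': [-0.45, -0.908, 1.139], 'attitude': [0.383, -0.175, -0.355, 0.835]}
{'time': 0.1, 'joint_positions': array([-1.31709339e+00,  1.59022483e-01,  1.59812705e+00,  5.00526304e-05,
        1.38623368e+00, -2.10121172e-01]), 'dq': array([ 5.02490039e-04, -6.71368760e-05, -3.38850528e-03,  1.10923161e-03,
       -1.69047463e-03, -1.18665366e-03]), 'effort': array([-4.15043714e-04, -3.96991932e+01, -3.32337213e+01, -1.95408984e-04,
        4.19289645e-03, -2.06816985e-06]), 'tool_pos': array([ 0.25707928, -0.51370581,  0.2303845 ]), 'orientation': array([ 9.73229380e-01,  2.29834226e-01,  5.08389225e-06, -8.95604865e-04]), 'wrist_force': array([-0.38181805,  0.40608407,  0.07677116]), 'wrist_torque': array([ 0.01400956, -0.02039985,  0.04219306]), 'grip_force': 0.0, 'opening': 0.08558296404578235}
```
View pics/s0.png

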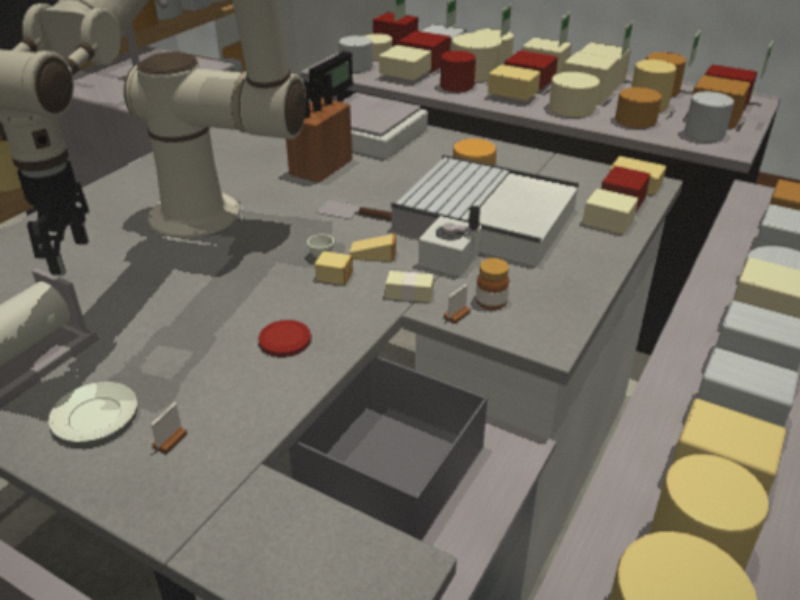

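View pics/d0.png

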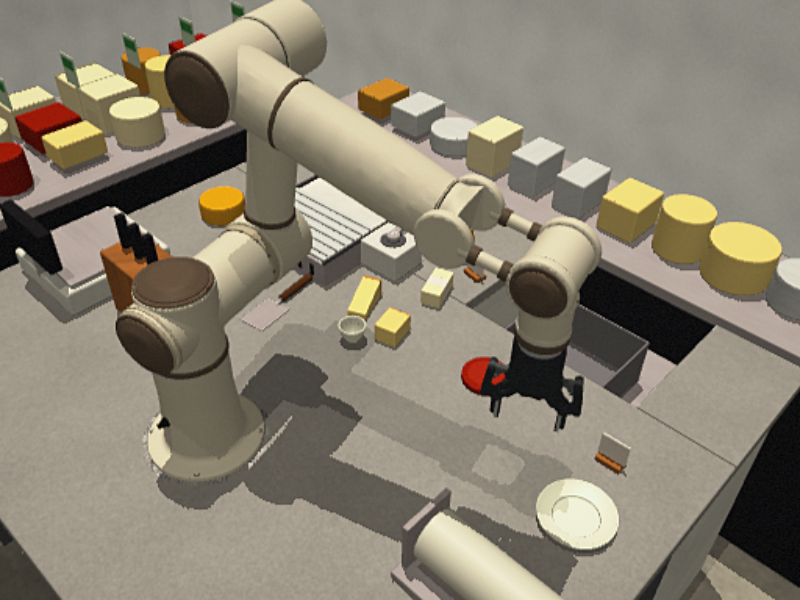

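The scene view shows one rind (285,337), the wedge (373,247), the short block (333,267), the long block (410,286), the crank knob (475,216), the tub (390,430) and the closed ribbed cover (455,190). In the side view the arm hides the knob. Next I'll measure them.

```bash
cat > m.py <<'E'
from h import *
def blobs(w,ok,label,zmin=-1,minpix=25):
    n,l,s,c=cv2.connectedComponentsWithStats(ok.astype(np.uint8))
    for i in range(1,n):
        if s[i,4]<minpix: continue
        p=w[l==i]; zt=np.nanpercentile(p[:,2],95)
        t=p[p[:,2]>zt-0.008]
        r=cv2.minAreaRect((p[:,:2]*1000).astype(np.float32)); q=cv2.minAreaRect((t[:,:2]*1000).astype(np.float32))
        print(label,'px',c[i].round(),s[i,4],'z',p[:,2].min().round(3),zt.round(3),'all',np.round(r[0]+r[1]+(r[2],),0),'top',np.round(q[0]+q[1]+(q[2],),0))
def region(w,x0,x1,y0,y1,z0,z1):
    return (w[...,0]>x0)&(w[...,0]<x1)&(w[...,1]>y0)&(w[...,1]<y1)&(w[...,2]>z0)&(w[...,2]<z1)
E
python3 - <<'E'
from m import *
for n in('scene','side'):
    d=np.load(n+'0.npz');w=d['w'];im=d['im']
    hsv=cv2.cvtColor(im,cv2.COLOR_RGB2HSV)
    print(n,'counter z',np.nanmedian(w[...,2][region(w,.35,.6,-.4,-.1,-.02,.02)]))
    blobs(w,region(w,.2,1.1,-.9,.6,.012,.2),'any',minpix=40)
    red=((hsv[...,0]<6)|(hsv[...,0]>174))&(hsv[...,1]>150)&region(w,.2,1.1,-.9,.6,-.02,.06)
    blobs(w,red,'red')
    yel=(hsv[...,0]>18)&(hsv[...,0]<35)&(hsv[...,1]>60)&region(w,.2,1.1,-.6,.2,.008,.06)
    blobs(w,yel,'yel')
    blk=(im.max(-1)<60)&region(w,.4,1.,-.4,.3,.085,.16)
    blobs(w,blk,'knob',minpix=8)
    # gap edge / tub
    blobs(w,region(w,.4,1.3,-.9,.1,-.06,-.03),'tubrim')
E
```

```text
scene counter z 0.0013209598885511875
any px [249.  87.] 435 z 0.012 0.075 all [228. 536. 127.  55.  90.] top [224. 542. 111.  47.  90.]
any px [308. 133.] 6337 z 0.012 0.075 all [593. 324. 516. 451.  80.] top [619. 266. 347. 404.   3.]
any px [395. 127.] 1137 z 0.012 0.073 all [870. 500. 199. 102.  90.] top [871. 502.  91. 194.   2.]
any px [222. 162.] 889 z 0.012 0.047 all [452.  -4. 190. 152.  31.] top [452.  -7. 190. 142.  29.]
any px [315. 180.] 567 z 0.012 0.088 all [764.  25.  61.  65.  57.] top [763.  29.  56.  61.  53.]
any px [262. 181.] 467 z 0.012 0.044 all [611. -35.  93.  55.  21.] top [610. -34.  92.  53.  21.]
any px [293. 193.] 201 z 0.012 0.061 all [730. -52.  56.  32.  64.] top [726. -48.  57.   7.  81.]
any px [182. 214.] 537 z 0.012 0.019 all [ 482. -279.   93.   99.   39.] top [ 482. -279.   93.   99.   39.]
any px [ 58. 261.] 688 z 0.012 0.02 all [ 331. -600.  139.  138.   13.] top [ 331. -600.  139.  138.   13.]
any px [107. 273.] 361 z 0.012 0.061 all [ 482. -577.   56.   29.   79.] top [ 477. -577.    7.   56.    3.]
red px [182. 216.] 556 z 0.001 0.018 all 
[... 2659 characters left out ...]
 -30.   74.  142.   49.]
tubrim px [348. 137.] 38 z -0.06 -0.055 all [1139.   31.   69.   43.   46.] top [1139.   31.   69.   43.   46.]
tubrim px [335. 136.] 32 z -0.06 -0.054 all [1102.   69.   52.   52.   83.] top [1102.   69.   52.   52.   83.]
tubrim px [450. 180.] 1979 z -0.06 -0.033 all [1182. -400.  614.  231.   90.] top [1228. -380.  548.  124.   88.]
tubrim px [423. 177.] 96 z -0.06 -0.055 all [1118. -350.   57.   97.   80.] top [1118. -350.   57.   97.   80.]
tubrim px [394. 217.] 374 z -0.06 -0.038 all [ 810. -403.  267.  134.   46.] top [ 809. -404.  267.  131.   45.]
tubrim px [327. 209.] 26 z -0.059 -0.039 all [ 687. -196.    8.   32.   90.] top [ 687. -196.   32.    7.    9.]
```

```bash
cat > ortho.py <<'E'
from m import *
def ortho(w,im,fn,x0,x1,y0,y1,s=1.0,zmin=-.2,zmax=.16):
    # s mm per px; x up, y left
    H=int((x1-x0)*1000/s);W=int((y1-y0)*1000/s);o=np.zeros((H,W,3),np.uint8);zb=np.full((H,W),-9.)
    m=region(w,x0,x1,y0,y1,zmin,zmax); p=w[m];c=im[m]; k=np.argsort(p[:,2]);p=p[k];c=c[k]
    r=((x1-p[:,0])*1000/s).astype(int);q=((y1-p[:,1])*1000/s).astype(int)
    for a in(-1,0,1):
        for b in(-1,0,1): o[np.clip(r+a,0,H-1),np.clip(q+b,0,W-1)]=c[:,::-1]
    o[np.clip(r,0,H-1),np.clip(q,0,W-1)]=c[:,::-1]
    for i in range(0,H,int(100/s)): cv2.line(o,(0,i),(6,i),(0,0,255))
    for i in range(0,W,int(100/s)): cv2.line(o,(i,0),(i,6),(0,0,255))
    cv2.imwrite('pics/'+fn,o)
E
python3 - <<'E'
from ortho import *
d=np.load('scene0.npz');w=d['w'];im=d['im']
ortho(w,im,'o0.png',.35,.95,-.15,.45,1.0)
c=w[region(w,.4,1,-.45,-.2,-.012,.01)]
print('edge x',np.sort(c[:,0])[-20:].round(3)[::5])
c=w[region(w,.7,1,-.7,.2,-.012,.012)]
print('right/left of gap', np.sort(c[c[:,1]<-.3][:,1])[-3:],np.sort(c[c[:,1]>-.2][:,1])[:3])
t=w[region(w,.6,.95,-.6,-.05,-.046,-.034)]
print('tub rim',t.min(0),t.max(0),np.percentile(t,[3,97],axis=0))
# housing
hz=w[region(w,.6,.85,.0,.22,.075,.16)]
print(np.histogram(hz[:,2],bins=np.arange(.07,.165,.005)))
E
```

```text
edge x [0.631 0.632 0.632 0.632]
right/left of gap [-0.53912089 -0.53905557 -0.53807352] [-0.10532745 -0.10435317 -0.10392579]
tub rim [ 0.62155417 -0.45147074 -0.0459898 ] [ 0.87512721 -0.0845553  -0.03403601] [[ 0.63234642 -0.45005087 -0.04563841]
 [ 0.85879014 -0.18878414 -0.03584118]]
(array([  0,  67,  83, 180,  15,   8,  10,   9,   9,   8,   9,   6,  13,
        17,   0,   0,   0,   0]), array([0.07 , 0.075, 0.08 , 0.085, 0.09 , 0.095, 0.1  , 0.105, 0.11 ,
       0.115, 0.12 , 0.125, 0.13 , 0.135, 0.14 , 0.145, 0.15 , 0.155,
       0.16 ]))
```

View pics/o0.png

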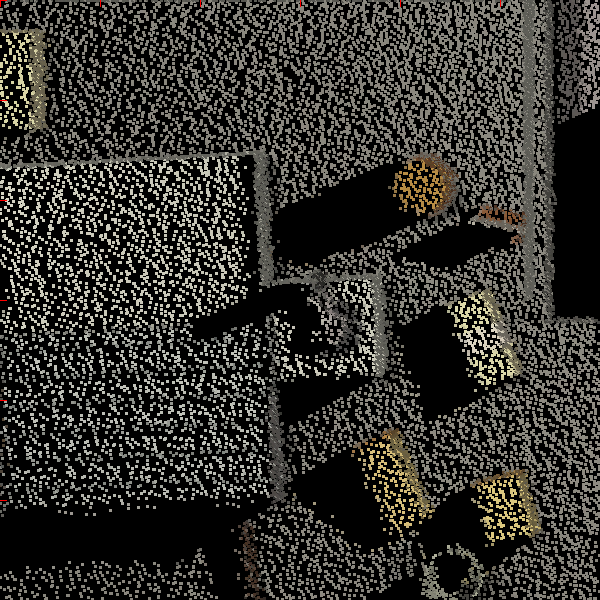

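The ortho map gives the well right wall at about y=.175 with yaw ≈0.035 rad. The crank axis is near (.62,.118) and the knob near (.67,.13), which agrees with the 50 mm arm. I'll push the rind first, since it's on the way.

```bash
python3 steer.py '[{"rz": 0.155}, {"rz": 0.155}, {"rz": 0.154}]' 0.05; python3 -c "
from h import *
print(R.from_quat(env.read_state()['orientation']).as_matrix().round(3))"
```

```text
time: 0.48
tool_pos: [0.2571, -0.5139, 0.2307]
orientation: [1.0, -0.003, -0.0, -0.001]
wrist_force: [-0.0, 0.1, -0.5]
opening: 0.0494
grip_force: 0.0
[[ 1.    -0.005 -0.   ]
 [-0.005 -1.     0.001]
 [-0.    -0.001 -1.   ]]
```

```bash
python3 steer.py '[{"xyz": [0.0266, -0.0468, 0.025]}, {"xyz": [0.0266, -0.0468, 0.025]}, {"xyz": [0.0266, -0.0468, 0.025]}, {"xyz": [0.0266, -0.0468, 0.025]}, {"xyz": [0.0266, -0.0468, 0.025]}]'; python3 steer.py '[{"xyz": [0, 0, 0.05]}, {}]';python3 - <<'E'
from m import *
f=grab('scene');w=cloud(f);im=f['image'];hsv=cv2.cvtColor(im,cv2.COLOR_RGB2HSV)
red=((hsv[...,0]<6)|(hsv[...,0]>174))&(hsv[...,1]>150)&region(w,.2,1.1,-.9,.6,-.02,.06)
blobs(w,red,'red')
E
```

```text
time: 1.1
tool_pos: [0.3907, -0.2785, 0.1054]
orientation: [1.0, -0.0, 0.0, -0.0]
wrist_force: [0.8, -0.9, -0.5]
opening: 0.0499
grip_force: 0.0
time: 1.35
tool_pos: [0.3878, -0.2767, 0.0527]
orientation: [1.0, 0.0, -0.003, -0.004]
wrist_force: [-0.7, 0.0, 0.3]
opening: 0.0498
grip_force: 0.0
red px [182. 216.] 562 z 0.003 0.018 all [ 483. -283.   90.   98.   36.] top [ 483. -283.   90.   98.   38.]
```

```bash
python3 steer.py '[{"xyz": [0.0, 0.005, 0.03]}, {"xyz": [0, 0, 0.017]}, {}]'; python3 steer.py '[{"xyz": [0.025, 0, 0]}, {"xyz": [0.025, 0, 0]}, {"xyz": [0.025, 0, 0]}, {"xyz": [0.03, 0, 0]}, {"xyz": [0.03, 0, 0]}]';  python3 steer.py '[{"xyz": [0.03, 0, 0]}, {"xyz": [0.03, 0, 0]}, {"xyz": [0.03, 0, 0]}, {"xyz": [0.03, 0, 0]}, {"xyz": [0.03, 0, 0]}]'
```

```text
time: 1.78
tool_pos: [0.3898, -0.2853, 0.0093]
orientation: [1.0, -0.001, -0.0, -0.001]
wrist_force: [0.9, 1.0, -0.3]
opening: 0.0495
grip_force: 0.0
time: 2.4
tool_pos: [0.527, -0.2861, 0.0112]
orientation: [1.0, -0.0, 0.001, 0.001]
wrist_force: [-0.3, -0.9, 0.1]
opening: 0.0501
grip_force: 0.0
time: 3.02
tool_pos: [0.6769, -0.2859, 0.0114]
orientation: [1.0, -0.0, 0.001, 0.001]
wrist_force: [0.2, 0.2, 0.2]
opening: 0.0499
grip_force: 0.0
```

```bash
python3 steer.py '[{"xyz": [0, 0, -0.05]}, {"xyz": [0, 0, -0.06]}, {"xyz": [0, 0, -0.06]}]';python3 - <<'E'
from m import *
f=grab('scene','r.png');w=cloud(f);im=f['image'];hsv=cv2.cvtColor(im,cv2.COLOR_RGB2HSV)
red=((hsv[...,0]<6)|(hsv[...,0]>174))&(hsv[...,1]>120)&region(w,.2,1.1,-.9,.6,-.3,.06)
blobs(w,red,'red')
E
```

```text
time: 3.4
tool_pos: [0.6754, -0.2855, 0.1829]
orientation: [1.0, -0.0, 0.001, 0.0]
wrist_force: [1.2, -0.4, -0.2]
opening: 0.0498
grip_force: 0.0
red px [403. 122.] 65 z 0.016 0.059 all [887. 523. 105.  59.  34.] top [879. 515.  93.  44.  21.]
red px [182. 216.] 601 z 0.001 0.018 all [ 483. -281.   93.   97.   63.] top [ 483. -281.   93.   97.   64.]
```

The fingertips passed over the rind, so I'll redo the push lower, with the fingers closed more.

```bash
python3 steer.py '[{"xyz": [-0.058, 0, 0]}, {"xyz": [-0.058, 0, 0]}, {"xyz": [-0.058, 0, 0]}, {"xyz": [-0.058, 0, 0]}, {"xyz": [-0.054, -0.004, 0.0]}]' 0.03; python3 steer.py '[{"xyz": [0, 0, 0.06]}, {"xyz": [0, 0, 0.06]}, {"xyz": [0, 0, 0.04]}, {"xyz": [0, 0, 0.01]}, {}]'
```

```text
time: 4.08
tool_pos: [0.3877, -0.2816, 0.1807]
orientation: [1.0, -0.0, 0.001, 0.001]
wrist_force: [-0.7, -0.7, 0.7]
opening: 0.0301
grip_force: 0.0
time: 4.7
tool_pos: [0.3898, -0.282, 0.0104]
orientation: [1.0, -0.0, 0.0, 0.001]
wrist_force: [0.1, 0.6, 0.1]
opening: 0.0302
grip_force: 0.0
```

```bash
python3 steer.py '[{"xyz": [0, 0, 0.006]}, {}]'; python3 steer.py '[{"xyz": [0, 0, 0.003]}, {}]'
```

```text
time: 4.95
tool_pos: [0.3899, -0.2819, 0.0043]
orientation: [1.0, -0.0, 0.001, 0.001]
wrist_force: [-0.0, -0.7, -0.2]
opening: 0.0298
grip_force: 0.0
time: 5.2
tool_pos: [0.3892, -0.2812, 0.0003]
orientation: [1.0, -0.0, -0.0, -0.0]
wrist_force: [0.5, -0.1, 0.3]
opening: 0.0302
grip_force: 0.0
```

```bash
python3 steer.py '[{"xyz": [0.02, 0, -0.001]}, {"xyz": [0.025, 0, 0]}, {"xyz": [0.025, 0, 0]}, {"xyz": [0.025, 0, 0]}, {"xyz": [0.025, 0, 0]}]'; python3 - <<'E'
from m import *
f=grab('scene');w=cloud(f);im=f['image'];hsv=cv2.cvtColor(im,cv2.COLOR_RGB2HSV)
red=((hsv[...,0]<6)|(hsv[...,0]>174))&(hsv[...,1]>120)&region(w,.2,1.1,-.9,.3,-.3,.06)
blobs(w,red,'red')
E
```

```text
time: 5.82
tool_pos: [0.5098, -0.2812, 0.0013]
orientation: [1.0, -0.0, -0.0, -0.0]
wrist_force: [-0.5, -0.5, 0.9]
opening: 0.0297
grip_force: 0.5
red px [206. 226.] 646 z 0.002 0.018 all [ 568. -283.   92.   97.   46.] top [ 568. -283.   92.   97.   46.]
```

```bash
python3 steer.py '[{"xyz": [0.025, 0, 0]}, {"xyz": [0.03, 0, 0]}, {"xyz": [0.03, 0, 0]}, {"xyz": [0.04, 0, 0]}, {"xyz": [0.04, 0, 0]}]'; python3 steer.py '[{"xyz": [0, 0, -0.06]}, {"xyz": [0, 0, -0.06]}, {"xyz": [0, 0, -0.06]}, {"xyz": [0, 0, -0.06]}]'; python3 - <<'E'
from m import *
f=grab('scene');w=cloud(f);im=f['image'];hsv=cv2.cvtColor(im,cv2.COLOR_RGB2HSV)
red=((hsv[...,0]<6)|(hsv[...,0]>174))&(hsv[...,1]>120)&region(w,.2,1.1,-.9,.3,-.3,.06)
blobs(w,red,'red')
E
```

```text
time: 6.5
tool_pos: [0.6748, -0.2814, 0.0012]
orientation: [1.0, -0.0, -0.0, -0.0]
wrist_force: [0.2, -0.1, 0.6]
opening: 0.0299
grip_force: 0.0
time: 7.0
tool_pos: [0.6736, -0.2813, 0.243]
orientation: [1.0, -0.0, -0.0, -0.0]
wrist_force: [0.7, -1.3, -1.2]
opening: 0.0299
grip_force: 0.0
red px [240. 280.] 691 z -0.161 -0.141 all [ 680. -286.   94.   94.   31.] top [ 680. -286.   94.   94.   31.]
```

Rind is in the tub. Now over to the crank.

```bash
python3 steer.py '[{"xyz": [-0.012, -0.056, -0.01]}, {"xyz": [-0.012, -0.056, -0.01]}, {"xyz": [-0.012, -0.056, -0.01]}, {"xyz": [-0.012, -0.056, -0.01]}, {}]' 0.06; python3 - <<'E'
from ortho import *
f=grab('wrist','w1.png');w=cloud(f);im=f['image'];np.savez('w1.npz',w=w,im=im)
g=grab('scene');w2=cloud(g)
print(np.nanmin(w,(0,1)),np.nanmax(w,(0,1)))
for nm,ww,ii in(('wr',w,im),('sc',w2,g['image'])):
    blk=(ii.max(-1)<70)&region(ww,.5,.8,-.0,.25,.095,.15); blobs(ww,blk,nm+'knob',minpix=8)
    k=region(ww,.5,.8,-.0,.25,.128,.15); blobs(ww,k,nm+'ktop',minpix=8)
    k=region(ww,.5,.8,.04,.22,.074,.094); blobs(ww,k,nm+'housetop',minpix=8)
ortho(w,im,'o1.png',.4,.95,-.2,.5,1.0)
E
```

```text
time: 7.68
tool_pos: [0.6259, -0.0538, 0.2826]
orientation: [1.0, 0.002, 0.001, -0.0]
wrist_force: [0.4, -0.7, 0.4]
opening: 0.0603
grip_force: 0.0
[ 0.16341096 -0.98279031 -0.75749314] [0.90095121 0.44851293 0.38537206]
wrknob px [ 82. 132.] 170 z 0.096 0.136 all [676. 137.   9.  19.  24.] top [676. 137.   9.  19.  24.]
wrktop px [ 79. 138.] 378 z 0.128 0.136 all [670. 135.  21.  21.  48.] top [670. 135.  21.  21.  48.]
wrhousetop px [169.  49.] 478 z 0.082 0.086 all [765.  48.  15.  48.  90.] top [765.  48.  15.  48.  90.]
wrhousetop px [119. 161.] 978 z 0.074 0.088 all [641. 129.  73.  36.  26.] top [642. 127.  73.  31.  27.]
scknob px [303. 139.] 65 z 0.097 0.135 all [670. 130.  20.  13.   1.] top [668. 132.  13.  12.  28.]
scktop px [304. 133.] 29 z 0.128 0.138 all [669. 138.  19.  19.  18.] top [668. 137.  18.  21.  42.]
schousetop px [292. 147.] 156 z 0.074 0.091 all [634. 117.  63.  82.  77.] top [642. 128.  75.  33.  20.]
schousetop px [318. 167.] 39 z 0.083 0.088 all [763.  51.  47.  19.   0.] top [763.  51.  47.  19.   0.]
```

View pics/w1.png

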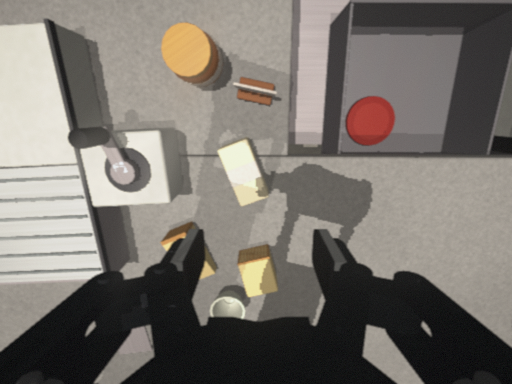

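The wrist view shows the knob (90,136), the hub (122,173), the housing, the long block (243,171), the wedge (190,250), the short block (257,272) and the rind in the tub.

```bash
python3 - <<'E'
from m import *
d=np.load('w1.npz');w=d['w'];im=d['im']
print('hub',np.nanmedian(w[168:178,118:127].reshape(-1,3),0))
# housing top
hp=w[region(w,.55,.72,.04,.22,.066,.0735)]
gray=im.mean(-1)
ho=region(w,.55,.72,.05,.19,.055,.074)&(gray>150)
blobs(w,ho,'housing')
# cover right edge: points z .055-.075 left of housing
for x0,x1 in((.46,.5),(.5,.54),(.54,.58),(.69,.73),(.73,.77)):
    c=w[region(w,x0,x1,.12,.3,.055,.075)]
    if len(c): print((x0+x1)/2,'min y',np.percentile(c[:,1],1).round(4),len(c),np.median(c[:,2]).round(4))
c=w[region(w,.40,.6,.2,.3,.055,.075)]; print('front x',np.percentile(c[:,0],1))
for y0 in(.2,.23,.26,.29):
    c=w[region(w,.4,.9,y0,y0+.03,.05,.075)]; print(y0,np.percentile(c[:,0],[.5,99.5]).round(4))
yel=region(w,.5,.8,-.12,.06,.008,.06); blobs(w,yel,'ob',minpix=100)
E
```

```text
hub [0.62280781 0.11834118 0.08636918]
housing px [128. 173.] 3598 z 0.065 0.071 all [623. 123. 100. 110.   3.] top [623. 123. 100. 110.   3.]
housing px [ 82. 194.] 306 z 0.067 0.071 all [590. 186.  79.  10.   1.] top [590. 186.  79.  10.   1.]
0.48 min y 0.1687 2130 0.0692
0.52 min y 0.1704 2461 0.0691
0.56 min y 0.1292 2705 0.0691
0.71 min y 0.1809 2509 0.062
0.75 min y 0.1831 2383 0.062
front x 0.4474196274151966
0.2 [0.4506 0.7963]
0.23 [0.4487 0.7941]
0.26 [0.4465 0.749 ]
0.29 [0.4432 0.6357]
ob px [209.  68.] 563 z 0.009 0.059 all [756.  17.  36.  64.  50.] top [756.  17.  36.  62.  50.]
ob px [255.  91.] 713 z 0.009 0.053 all [727. -50.  55.  30.  79.] top [727. -50.  54.   3.  79.]
ob px [244. 171.] 2067 z 0.008 0.041 all [612. -34.  92.  47.  21.] top [612. -34.  92.  47.  22.]
```

```bash
python3 steer.py '[{"xyz": [0.012, -0.05, 0.01]}, {"xyz": [0.012, -0.05, 0.01]}, {"xyz": [0.012, -0.05, 0.01]}, {"xyz": [0.008, -0.04, 0.01]}, {}]' 0.06; python3 -c "
from h import *
print(env.read_state()['tool_pos'])"
```

```text
time: 8.4
tool_pos: [0.67, 0.1336, 0.2386]
orientation: [1.0, 0.001, -0.002, -0.0]
wrist_force: [-0.3, -0.9, -0.5]
opening: 0.0599
grip_force: 0.0
[0.6700403  0.13363542 0.23858263]
```

```bash
python3 steer.py '[{"xyz": [0, -0.0024, 0.05]}, {"xyz": [0, 0, 0.05]}, {"xyz": [0, 0, 0.038]}, {}]'; python3 steer.py '[{}, {}, {}]' 0.015
```

```text
time: 8.9
tool_pos: [0.6676, 0.1326, 0.0988]
orientation: [1.0, -0.001, -0.004, 0.0]
wrist_force: [-0.1, -0.4, 0.2]
opening: 0.0599
grip_force: 0.0
time: 9.28
tool_pos: [0.6725, 0.1354, 0.1067]
orientation: [1.0, -0.0, 0.003, -0.0]
wrist_force: [0.3, 0.7, 7.1]
opening: 0.0206
grip_force: 58.7
```

```bash
python3 steer.py '[{"xyz": [-0.0149, -0.0212, 0]}, {"xyz": [-0.0235, -0.0109, 0]}, {}]'
```

```text
time: 9.65
tool_pos: [0.6325, 0.1687, 0.1066]
orientation: [1.0, 0.001, 0.002, -0.001]
wrist_force: [-4.5, 4.2, 10.2]
opening: 0.0205
grip_force: 60.3
```

```bash
python3 steer.py '[{"xyz": [-0.0258, 0.0023, -0.004]}, {"xyz": [-0.0212, 0.0149, 0]}, {"xyz": [-0.0109, 0.0235, 0]}, {"xyz": [0.0023, 0.0258, 0]}, {"xyz": [0.0149, 0.0212, 0]}]';  python3 steer.py '[{"xyz": [0.0235, 0.0109, 0]}, {"xyz": [0.0258, -0.0023, 0]}, {}]'
```

```text
time: 10.28
tool_pos: [0.5913, 0.0815, 0.107]
orientation: [1.0, -0.0, 0.001, -0.003]
wrist_force: [8.3, 18.9, -10.1]
opening: 0.0202
grip_force: 61.1
time: 10.65
tool_pos: [0.6416, 0.0719, 0.107]
orientation: [1.0, -0.0, 0.0, -0.001]
wrist_force: [3.5, 5.1, -3.5]
opening: 0.0204
grip_force: 61.9
```

```bash
python3 steer.py '[{"xyz": [0.0212, -0.0149, 0]}, {"xyz": [0.0109, -0.0235, 0]}, {"xyz": [-0.0023, -0.0258, 0]}, {"xyz": [-0.0149, -0.0212, 0]}, {"xyz": [-0.0235, -0.0109, 0]}]';  python3 steer.py '[{"xyz": [-0.0258, 0.0023, 0]}, {"xyz": [-0.0212, 0.0149, 0]}, {"xyz": [-0.0109, 0.0235, 0]}, {"xyz": [0.0023, 0.0258, 0]}, {}]'
```

```text
time: 11.28
tool_pos: [0.6337, 0.1686, 0.1071]
orientation: [1.0, 0.0, 0.003, -0.001]
wrist_force: [4.9, -5.0, -5.5]
opening: 0.0204
grip_force: 61.8
time: 11.9
tool_pos: [0.5789, 0.0995, 0.1072]
orientation: [1.0, -0.001, 0.003, -0.0]
wrist_force: [11.3, 0.3, -12.9]
opening: 0.02
grip_force: 61.2
```

```bash
python3 steer.py '[{"xyz": [0.0149, 0.0212, 0.003]}, {"xyz": [0.0235, 0.0109, 0]}, {"xyz": [0.0258, -0.0023, 0]}, {"xyz": [0.0212, -0.0149, 0]}, {}]';  python3 steer.py '[{"xyz": [0.0109, -0.0235, 0]}, {}]'; python3 steer.py '[{"xyz": [-0.0011, -0.0129, 0]}, {}]'
```

```text
time: 12.52
tool_pos: [0.6639, 0.0875, 0.1067]
orientation: [1.0, 0.0, 0.002, -0.001]
wrist_force: [0.2, 4.8, 5.8]
opening: 0.0206
grip_force: 42.2
time: 12.78
tool_pos: [0.6744, 0.1106, 0.1068]
orientation: [1.0, 0.001, 0.002, -0.0]
wrist_force: [0.1, 3.9, 5.1]
opening: 0.0202
grip_force: 58.9
time: 13.02
tool_pos: [0.6748, 0.122, 0.107]
orientation: [1.0, 0.0, 0.004, 0.0]
wrist_force: [6.6, -0.9, 2.5]
opening: 0.0202
grip_force: 58.8
```

```bash
python3 steer.py '[{"xyz": [-0.003, -0.0135, 0]}, {}]'; python3 steer.py '[{"xyz": [-0.003, -0.007, 0]}, {}]'; python3 - <<'E'
from m import *
f=grab('scene','c1.png');w=cloud(f)
print([round(np.nanpercentile(w[region(w,.3,.95,y,y+.03,.064,.075)][:,0],q),4) for y in(.2,.23,.26) for q in (1,99)])
E
```

```text
time: 13.28
tool_pos: [0.6744, 0.1236, 0.1073]
orientation: [1.0, -0.001, 0.006, 0.01]
wrist_force: [12.0, -33.6, -1.5]
opening: 0.0205
grip_force: 59.8
time: 13.52
tool_pos: [0.6741, 0.1243, 0.1076]
orientation: [1.0, -0.002, 0.009, 0.014]
wrist_force: [19.3, -52.0, -6.5]
opening: 0.0204
grip_force: 60.1
[np.float64(0.6), np.float64(0.7886), np.float64(0.4513), np.float64(0.7915), np.float64(0.4479), np.float64(0.7892)]
```

Hit the open stop. I'll release it and look at the cheeses and the well.

```bash
python3 steer.py '[{"xyz": [0.005, 0.018, 0]}, {}]'; python3 steer.py '[{}, {}]' 0.06;  python3 steer.py '[{"xyz": [0, 0, -0.05]}, {"xyz": [-0.02, 0.05, -0.03]}, {"xyz": [-0.02, 0.05, -0.03]}, {"xyz": [-0.01, 0.05, -0.03]}, {}]' 0.085;  python3 - <<'E'
from ortho import *
f=grab('wrist','w2.png');w=cloud(f);im=f['image'];np.savez('w2.npz',w=w,im=im)
yel=region(w,.5,.8,-.12,.06,.01,.06); blobs(w,yel,'wrist',minpix=100)
f=grab('scene','s2.png');w=cloud(f)
c=f['image'];cv2.imwrite('pics/s2c.png',cv2.resize(cv2.cvtColor(c,cv2.COLOR_RGB2BGR)[80:230,180:400],None,fx=3,fy=3))
blobs(w,region(w,.5,.7,-.12,.06,.01,.06),'scene',minpix=100)
E
```

```text
time: 13.82
tool_pos: [0.6747, 0.1212, 0.1072]
orientation: [1.0, -0.002, 0.005, 0.001]
wrist_force: [7.8, -4.5, 0.3]
opening: 0.0199
grip_force: 60.8
time: 14.08
tool_pos: [0.6702, 0.1248, 0.1043]
orientation: [1.0, 0.0, -0.0, -0.0]
wrist_force: [-0.1, -0.1, 0.0]
opening: 0.056
grip_force: 0.0
time: 14.7
tool_pos: [0.6213, -0.0284, 0.2478]
orientation: [1.0, -0.002, 0.003, 0.001]
wrist_force: [-0.1, 0.1, 0.1]
opening: 0.0848
grip_force: 0.0
wrist px [221.  64.] 617 z 0.012 0.059 all [755.  19.  38.  64.  41.] top [754.  19.  36.  62.  39.]
wrist px [275.  77.] 236 z 0.01 0.013 all [734. -52.  50.  15.  79.] top [734. -52.  50.  15.  79.]
wrist px [273.  90.] 599 z 0.01 0.055 all [719. -49.  55.  16.  81.] top [727. -50.  55.   3.  79.]
wrist px [260. 174.] 2399 z 0.011 0.041 all [612. -34.  92.  47.  21.] top [612. -33.  92.  46.  21.]
wrist px [201. 244.] 228 z 0.01 0.044 all [510.  56.  25.  12.  22.] top [510.  56.  25.  11.  21.]
scene px [262. 181.] 473 z 0.01 0.044 all [611. -35.  92.  53.  20.] top [611. -34.  91.  52.  20.]
```

View pics/w2.png

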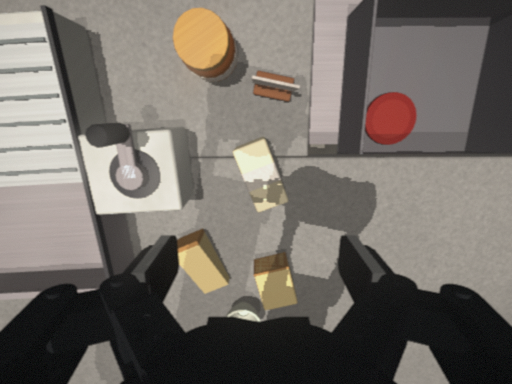

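View pics/s2c.png

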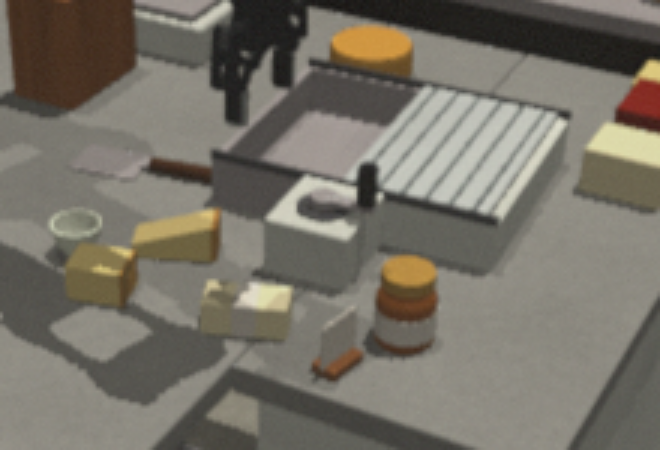

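The cover is fully open and the well is empty. Next I'll write a helper for displacements and pick up the long block first.

```bash
cat > to.py <<'E'
import sys
from h import *
x,y,z,yaw=map(float,sys.argv[1:5])
s=env.read_state();M=R.from_quat(s['orientation']).as_matrix();p=np.array(s['tool_pos'])
d=M.T@(np.array([x,y,z])-p); cur=np.arctan2(M[1,0],M[0,0]); t=-(yaw-cur); t=(t+np.pi/2)%np.pi-np.pi/2
d2=R.from_euler('z',-t).apply(d) # after turning first
print('pos',p.round(4),'yaw',cur.round(3),'move now',d.round(4),'turn',t.round(3),'move after turn',d2.round(4),'norm',np.linalg.norm(d).round(3),'q6',s['joint_positions'][5].round(2))
E
python3 to.py .612 -.034 .10 .366
```

```text
pos [ 0.6203 -0.025   0.2442] yaw -0.001 move now [-0.0083  0.0091  0.1442] turn -0.367 move after turn [-0.011   0.0056  0.1442] norm 0.145 q6 1.34
```

```bash
python3 steer.py '[{"xyz": [-0.004, 0.0045, 0.05], "rz": -0.184}, {"xyz": [-0.004, 0.0045, 0.05], "rz": -0.183}, {"xyz": [0, 0, 0.04]}, {}]' 0.075; python3 to.py .612 -.034 .008 .366
```

```text
time: 15.3
tool_pos: [0.6094, -0.0324, 0.0989]
orientation: [0.983, 0.183, -0.005, -0.003]
wrist_force: [-0.5, -0.1, 0.1]
opening: 0.0753
grip_force: 0.0
pos [ 0.6094 -0.0324  0.0989] yaw 0.369 move now [0.0026 0.0031 0.0909] turn 0.003 move after turn [0.0026 0.003  0.0909] norm 0.091 q6 0.95
```

```bash
python3 steer.py '[{"xyz": [0.002, 0.002, 0.045]}, {"xyz": [0, 0, 0.045]}, {}]'; python3 steer.py '[{}, {}, {}]' 0.03; python3 steer.py '[{"xyz": [0, 0, -0.05]}, {"xyz": [0, 0, -0.06]}, {"xyz": [0, 0, -0.03]}, {}]'; python3 to.py .528 .39 .16 .055
```

```text
time: 15.68
tool_pos: [0.6136, -0.0345, 0.012]
orientation: [0.983, 0.183, -0.003, -0.001]
wrist_force: [0.8, -0.1, 0.8]
opening: 0.0748
grip_force: 0.0
time: 16.05
tool_pos: [0.6188, -0.0365, 0.018]
orientation: [0.983, 0.182, 0.003, 0.001]
wrist_force: [-0.4, 0.6, 7.0]
opening: 0.0446
grip_force: 64.4
time: 16.55
tool_pos: [0.6185, -0.0368, 0.1589]
orientation: [0.983, 0.182, 0.004, 0.002]
wrist_force: [0.2, -0.2, -1.8]
opening: 0.045
grip_force: 63.5
pos [ 0.6185 -0.0368  0.1589] yaw 0.367 move now [ 0.0686 -0.4308 -0.0029] turn 0.312 move after turn [-0.0669 -0.4311 -0.0029] norm 0.436 q6 0.95
```

```bash
python3 steer.py '[{"xyz": [0, 0, -0.01], "rz": 0.156}, {"xyz": [0, 0, -0.01], "rz": 0.156}, {"xyz": [-0.0084, -0.0539, 0]}, {"xyz": [-0.0084, -0.0539, 0]}, {"xyz": [-0.0084, -0.0539, 0]}]'; python3 steer.py '[{"xyz": [-0.0084, -0.0539, 0]}, {"xyz": [-0.0084, -0.0539, 0]}, {"xyz": [-0.0084, -0.0539, 0]}, {"xyz": [-0.0084, -0.0539, 0]}, {"xyz": [-0.0084, -0.0539, 0]}]';python3 steer.py '[{}, {}]'; python3 to.py .528 .39 .03 .055
```

```text
time: 17.18
tool_pos: [0.5802, 0.1253, 0.172]
orientation: [1.0, 0.027, -0.002, -0.0]
wrist_force: [-0.6, 0.1, -2.3]
opening: 0.0452
grip_force: 63.4
time: 17.8
tool_pos: [0.5237, 0.3918, 0.1718]
orientation: [1.0, 0.027, -0.001, 0.001]
wrist_force: [1.3, -1.4, -0.7]
opening: 0.0449
grip_force: 63.4
time: 18.05
tool_pos: [0.5245, 0.39, 0.1723]
orientation: [1.0, 0.028, -0.001, 0.001]
wrist_force: [0.1, -0.5, -2.1]
opening: 0.0448
grip_force: 63.4
pos [0.5245 0.39   0.1723] yaw 0.055 move now [ 3.900e-03 -1.000e-04  1.423e-01] turn 0.0 move after turn [ 3.900e-03 -1.000e-04  1.423e-01] norm 0.142 q6 1.97
```

```bash
python3 - <<'E'
from m import *
for n in('scene','side'):
    w=cloud(grab(n))
    for y0 in(.2,.3,.36,.42):
        c=w[region(w,.40,.47,y0,y0+.03,.055,.068)]; print(n,'front',y0,len(c),np.percentile(c[:,0],[2,98]).round(4) if len(c)>5 else '')
    for x0 in(.47,.51,.55,.6):
        c=w[region(w,x0,x0+.03,.40,.50,.055,.068)]; e=w[region(w,x0,x0+.03,.15,.22,.055,.068)]
        print(n,'L',x0,len(c),np.percentile(c[:,1],[2,98]).round(4) if len(c)>5 else '','R',len(e),np.percentile(e[:,1],[2,98]).round(4) if len(e)>5 else '')
E
```

```text
scene front 0.2 19 [0.4444 0.4567]
scene front 0.3 12 [0.4404 0.451 ]
scene front 0.36 17 [0.4351 0.4485]
scene front 0.42 35 [0.4351 0.4672]
scene L 0.47 28 [0.4337 0.4593] R 23 [0.1669 0.1787]
scene L 0.51 30 [0.437  0.4587] R 28 [0.1701 0.1799]
scene L 0.55 26 [0.4386 0.4571] R 12 [0.1697 0.1864]
scene L 0.6 10 [0.4083 0.4612] R 4 
side front 0.2 23 [0.444 0.461]
side front 0.3 22 [0.4375 0.4533]
side front 0.36 18 [0.4373 0.4527]
side front 0.42 35 [0.4339 0.4694]
side L 0.47 23 [0.4358 0.4526] R 17 [0.1635 0.1746]
side L 0.51 26 [0.4383 0.4559] R 17 [0.1665 0.1757]
side L 0.55 27 [0.4407 0.4557] R 24 [0.1506 0.174 ]
side L 0.6 36 [0.4004 0.4528] R 34 [0.1525 0.2105]
```

```bash
python3 steer.py '[{"xyz": [0.004, 0.005, 0.05]}, {"xyz": [0, 0, 0.055]}, {"xyz": [0, 0, 0.03]}, {"xyz": [0, 0, 0.008]}, {}]'; python3 steer.py '[{}, {}]' 0.06;  python3 steer.py '[{"xyz": [0, 0, -0.05]}, {"xyz": [0, 0, -0.06]}, {"xyz": [0, 0, -0.06]}, {}]'; python3 to.py .49 .03 .23 .055
```

```text
time: 18.77
tool_pos: [0.5302, 0.3855, 0.0319]
orientation: [1.0, 0.027, 0.0, -0.0]
wrist_force: [-0.1, 0.6, -2.1]
opening: 0.0448
grip_force: 63.3
time: 19.02
tool_pos: [0.531, 0.3866, 0.0336]
orientation: [1.0, 0.027, 0.002, -0.001]
wrist_force: [0.9, -0.5, 0.3]
opening: 0.06
grip_force: 0.0
time: 19.52
tool_pos: [0.5333, 0.388, 0.2103]
orientation: [1.0, 0.028, 0.007, -0.003]
wrist_force: [0.3, 0.3, 0.1]
opening: 0.0601
grip_force: 0.0
pos [0.5333 0.388  0.2103] yaw 0.055 move now [-0.0627  0.3549 -0.0226] turn 0.0 move after turn [-0.0627  0.3549 -0.0226] norm 0.361 q6 1.96
```

```bash
python3 steer.py '[{"xyz": [-0.021, 0.05, -0.008]}, {"xyz": [-0.021, 0.05, -0.008]}, {"xyz": [-0.021, 0.05, -0.008]}, {"xyz": [-0.021, 0.05, -0.008]}, {"xyz": [-0.021, 0.05, -0.008]}]' 0.085; python3 steer.py '[{"xyz": [-0.021, 0.05, -0.008]}, {"xyz": [-0.021, 0.05, -0.008]}, {}]'; python3 - <<'E'
from ortho import *
f=grab('wrist','w3.png');w=cloud(f);im=f['image'];np.savez('w3.npz',w=w,im=im)
blobs(w,region(w,.35,.62,-.16,.13,.01,.06),'wrist',minpix=100)
g=grab('scene');w2=cloud(g)
for nm,ww,ii in(('wr',w,im),('sc',w2,g['image'])):
    h=cv2.cvtColor(ii,cv2.COLOR_RGB2HSV)
    blobs(ww,region(ww,.35,.66,-.16,.13,.01,.06)&(h[...,1]>80)&(h[...,0]>12)&(h[...,0]<35),nm+'yel',minpix=50)
E
```

```text
time: 20.15
tool_pos: [0.4374, 0.1292, 0.2413]
orientation: [1.0, 0.028, 0.0, 0.0]
wrist_force: [1.6, -0.7, 0.8]
opening: 0.0853
grip_force: 0.0
time: 20.52
tool_pos: [0.4016, 0.0258, 0.2579]
orientation: [1.0, 0.025, 0.001, 0.001]
wrist_force: [0.5, 1.0, -0.9]
opening: 0.0847
grip_force: 0.0
wrist px [206.  19.] 818 z 0.01 0.057 all [577.  93.  26.  71.  27.] top [575.  96.  14.  66.  16.]
wrist px [235. 111.] 2534 z 0.012 0.044 all [470.  56.  97.  43.  24.] top [496.  68.  39.  43.  25.]
wrist px [320. 139.] 2214 z 0.01 0.045 all [443. -55.  66.  52.  14.] top [443. -55.  66.  52.  14.]
wrist px [278. 188.] 1064 z 0.01 0.04 all [377.  -4.  54.  58.   0.] top [377.  -4.  54.  58.   0.]
wryel px [235. 110.] 2509 z 0.016 0.044 all [470.  57.  96.  43.  24.] top [496.  68.  39.  42.  25.]
wryel px [320. 139.] 1986 z 0.01 0.045 all [443. -55.  66.  52.  14.] top [443. -55.  66.  52.  14.]
scyel px [226. 164.] 698 z 0.011 0.047 all [452.   9. 206. 106.  73.] top [476.  -5. 199.  79.  57.]
```

View pics/w3.png

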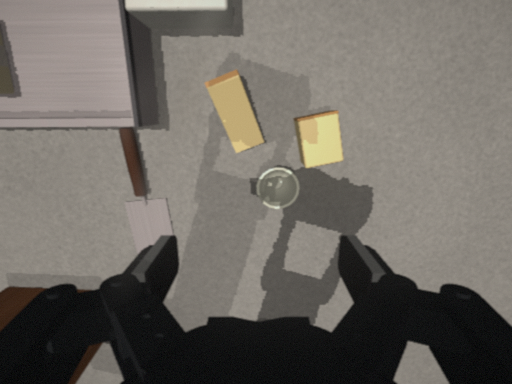

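Clear view: the wedge is at (235,111) px → (.470,.056), 24°, with its rind end toward +x. The short block at (320,139) is at (.443,-.055), 14°. The ramekin is at (278,188). Wedge next.

```bash
python3 steer.py '[{"xyz": [0.02, 0, 0.03], "rz": -0.185}, {"xyz": [0.02, 0, 0.03], "rz": -0.18}]' 0.065; python3 to.py .476 .059 .08 .419
```

```text
time: 20.88
tool_pos: [0.4422, 0.0358, 0.1965]
orientation: [0.977, 0.212, 0.0, -0.0]
wrist_force: [0.5, 0.3, -0.3]
opening: 0.065
grip_force: 0.0
pos [0.4422 0.0358 0.1965] yaw 0.428 move now [ 0.0403 -0.0071  0.1165] turn 0.009 move after turn [ 0.0402 -0.0075  0.1165] norm 0.123 q6 0.95
```

```bash
python3 steer.py '[{"xyz": [0.02, -0.0037, 0.055], "rz": 0.009}, {"xyz": [0.02, -0.0037, 0.055]}, {}]'; python3 to.py .476 .059 .008 .419
```

```text
time: 21.25
tool_pos: [0.4706, 0.0598, 0.0815]
orientation: [0.979, 0.206, -0.006, -0.002]
wrist_force: [-0.4, 0.0, 0.5]
opening: 0.0651
grip_force: 0.0
pos [0.4706 0.0598 0.0815] yaw 0.414 move now [0.0054 0.0035 0.0734] turn -0.005 move after turn [0.0054 0.0035 0.0734] norm 0.074 q6 1.03
```

```bash
python3 steer.py '[{"xyz": [0.002, 0.001, 0.045]}, {"xyz": [0, 0, 0.027]}, {}]'; python3 steer.py '[{}, {}, {}]' 0.025; python3 steer.py '[{"xyz": [0, 0, -0.05]}, {"xyz": [0, 0, -0.06]}, {"xyz": [0, 0, -0.05]}, {}]'; python3 to.py .527 .31 .17 .055
```

```text
time: 21.62
tool_pos: [0.4765, 0.0578, 0.0155]
orientation: [0.979, 0.205, -0.001, -0.0]
wrist_force: [0.1, 0.7, 2.0]
opening: 0.065
grip_force: 0.0
time: 22.0
tool_pos: [0.4795, 0.0571, 0.0181]
orientation: [0.979, 0.204, 0.002, 0.001]
wrist_force: [-0.6, 1.7, 7.0]
opening: 0.0409
grip_force: 61.9
time: 22.5
tool_pos: [0.4809, 0.0567, 0.1816]
orientation: [0.979, 0.204, 0.006, 0.002]
wrist_force: [0.7, -0.0, -1.6]
opening: 0.0401
grip_force: 61.7
pos [0.4809 0.0567 0.1816] yaw 0.411 move now [ 0.1434 -0.2139  0.0118] turn 0.356 move after turn [ 0.0598 -0.2505  0.0118] norm 0.258 q6 1.03
```

```bash
python3 steer.py '[{"rz": 0.178}, {"rz": 0.178}, {"xyz": [0.013, -0.05, 0]}, {"xyz": [0.013, -0.05, 0]}, {"xyz": [0.013, -0.05, 0]}]'; python3 steer.py '[{"xyz": [0.013, -0.05, 0]}, {"xyz": [0.013, -0.05, 0]}, {}, {}]'; python3 to.py .534 .31 .03 .055;python3 - <<'E'
from m import *
w=cloud(grab('side'));blobs(w,region(w,.46,.6,.19,.43,.035,.06),'in well',minpix=15)
f=grab('wrist');w=cloud(f);blobs(w,region(w,.46,.6,.19,.43,.02,.053),'in well',minpix=15)
E
```

```text
time: 23.12
tool_pos: [0.5075, 0.2103, 0.1747]
orientation: [1.0, 0.027, -0.0, 0.0]
wrist_force: [1.1, -0.9, -1.5]
opening: 0.0407
grip_force: 61.6
time: 23.62
tool_pos: [0.5277, 0.3098, 0.1745]
orientation: [1.0, 0.028, -0.001, 0.001]
wrist_force: [0.2, 0.3, -1.9]
opening: 0.0404
grip_force: 61.7
pos [0.5277 0.3098 0.1745] yaw 0.055 move now [0.0065 0.     0.1444] turn 0.0 move after turn [0.0065 0.     0.1444] norm 0.145 q6 1.85
in well px [184. 141.] 203 z 0.035 0.049 all [526. 381.  57. 102.  90.] top [525. 378.  99.  55.   6.]
in well px [186. 178.] 4220 z 0.02 0.047 all [527. 385.  91.  47.   3.] top [527. 385.  91.  47.   3.]
```

```bash
python3 steer.py '[{"xyz": [0.006, 0, 0.05]}, {"xyz": [0, 0, 0.055]}, {"xyz": [0, 0, 0.03]}, {"xyz": [0, 0, 0.009]}, {}]'; python3 steer.py '[{}, {}]' 0.055;  python3 steer.py '[{"xyz": [0, 0, -0.05]}, {"xyz": [0, 0, -0.06]}, {"xyz": [0, 0, -0.06]}, {}]'; python3 to.py .375 -.055 .24 .055
```

```text
time: 24.35
tool_pos: [0.5348, 0.3101, 0.0319]
orientation: [1.0, 0.027, 0.0, -0.0]
wrist_force: [-0.5, -0.6, -1.5]
opening: 0.0406
grip_force: 61.7
time: 24.6
tool_pos: [0.5358, 0.3111, 0.0334]
orientation: [1.0, 0.027, 0.002, -0.001]
wrist_force: [-0.3, 0.4, 0.9]
opening: 0.0549
grip_force: 0.0
time: 25.1
tool_pos: [0.5384, 0.3121, 0.2098]
orientation: [1.0, 0.028, 0.007, -0.002]
wrist_force: [0.5, 0.3, 0.2]
opening: 0.0547
grip_force: 0.0
pos [0.5384 0.3121 0.2098] yaw 0.055 move now [-0.1829  0.3574 -0.0343] turn 0.0 move after turn [-0.1829  0.3574 -0.0343] norm 0.403 q6 1.85
```

```bash
python3 steer.py '[{"xyz": [-0.026, 0.051, -0.005]}, {"xyz": [-0.026, 0.051, -0.005]}, {"xyz": [-0.026, 0.051, -0.005]}, {"xyz": [-0.026, 0.051, -0.005]}, {"xyz": [-0.026, 0.051, -0.005]}]' 0.08; python3 steer.py '[{"xyz": [-0.026, 0.051, -0.005]}, {"xyz": [-0.026, 0.051, -0.005]}, {}, {}]'; python3 - <<'E'
from m import *
f=grab('wrist','w4.png');w=cloud(f)
blobs(w,region(w,.35,.62,-.16,.13,.01,.06),'wrist',minpix=100)
w=cloud(grab('side'));blobs(w,region(w,.46,.6,.19,.43,.015,.06),'in well',minpix=15)
E
python3 to.py .441 -.055 .09 .244
```

```text
time: 25.72
tool_pos: [0.4174, 0.0475, 0.2262]
orientation: [1.0, 0.028, 0.0, 0.0]
wrist_force: [0.5, -0.7, 0.8]
opening: 0.0799
grip_force: 0.0
time: 26.22
tool_pos: [0.3721, -0.0556, 0.2361]
orientation: [1.0, 0.027, 0.0, -0.0]
wrist_force: [0.2, 1.0, 0.5]
opening: 0.0801
grip_force: 0.0
wrist px [260. 112.] 2513 z 0.04 0.045 all [443. -55.  66.  52.  15.] top [443. -55.  66.  52.  15.]
wrist px [216. 166.] 1293 z 0.01 0.04 all [377.  -4.  58.  54.  90.] top [377.  -4.  58.  54.  90.]
in well px [192. 146.] 574 z 0.016 0.049 all [538. 343. 120. 129.   1.] top [528. 340.  94. 129.   6.]
pos [ 0.3723 -0.0548  0.236 ] yaw 0.057 move now [0.0686 0.0042 0.1459] turn -0.187 move after turn [0.0666 0.0169 0.1459] norm 0.161 q6 1.04
```

```bash
python3 steer.py '[{"xyz": [0.037, 0.0015, 0.04], "rz": -0.185}, {"xyz": [0.036, 0.01, 0.05]}, {"xyz": [0, 0, 0.05]}, {}]' 0.075; python3 to.py .447 -.0535 .008 .25
```

```text
time: 26.82
tool_pos: [0.4432, -0.0535, 0.0923]
orientation: [0.993, 0.121, -0.005, -0.003]
wrist_force: [0.5, 0.1, -0.4]
opening: 0.0749
grip_force: 0.0
pos [ 0.4432 -0.0535  0.0923] yaw 0.243 move now [0.0044 0.0014 0.0842] turn -0.007 move after turn [0.0044 0.0015 0.0842] norm 0.084 q6 0.94
```

```bash
python3 steer.py '[{"xyz": [0.002, 0.0005, 0.045], "rz": -0.007}, {"xyz": [0, 0, 0.036]}, {}]'; python3 steer.py '[{}, {}, {}]' 0.03; python3 steer.py '[{"xyz": [0, 0, -0.05]}, {"xyz": [0, 0, -0.06]}, {"xyz": [0, 0, -0.05]}, {}]'; python3 to.py .536 .235 .17 .055
```

```text
time: 27.2
tool_pos: [0.4478, -0.0554, 0.0152]
orientation: [0.992, 0.124, -0.001, -0.001]
wrist_force: [0.2, -0.4, 0.1]
opening: 0.075
grip_force: 0.0
time: 27.58
tool_pos: [0.4511, -0.0571, 0.0183]
orientation: [0.992, 0.123, 0.002, 0.001]
wrist_force: [-0.1, 1.5, 6.5]
opening: 0.0508
grip_force: 64.1
time: 28.08
tool_pos: [0.4522, -0.0579, 0.1816]
orientation: [0.992, 0.123, 0.006, 0.003]
wrist_force: [0.3, -0.2, -1.8]
opening: 0.0507
grip_force: 64.5
pos [ 0.4522 -0.0579  0.1816] yaw 0.247 move now [ 0.1528 -0.2636  0.0111] turn 0.192 move after turn [ 0.0997 -0.2879  0.0111] norm 0.305 q6 0.93
```

```bash
python3 steer.py '[{"rz": 0.096}, {"rz": 0.096}, {"xyz": [0.0166, -0.048, 0]}, {"xyz": [0.0166, -0.048, 0]}, {"xyz": [0.0166, -0.048, 0]}]'; python3 steer.py '[{"xyz": [0.0166, -0.048, 0]}, {"xyz": [0.0166, -0.048, 0]}, {"xyz": [0.0166, -0.048, 0]}, {}, {}]'; python3 to.py .536 .235 .03 .055; python3 - <<'E'
from m import *
f=grab('wrist','w5.png');w=cloud(f);blobs(w,region(w,.46,.6,.19,.43,.015,.053),'in well',minpix=15)
E
```

```text
time: 28.7
tool_pos: [0.49, 0.0915, 0.1746]
orientation: [1.0, 0.027, -0.001, 0.0]
wrist_force: [0.7, -0.6, -2.3]
opening: 0.0509
grip_force: 64.3
time: 29.32
tool_pos: [0.5315, 0.2362, 0.1743]
orientation: [1.0, 0.028, -0.001, 0.0]
wrist_force: [-0.8, -0.1, -1.6]
opening: 0.0511
grip_force: 64.4
pos [0.5315 0.2362 0.1743] yaw 0.055 move now [0.0047 0.0013 0.1443] turn 0.0 move after turn [0.0047 0.0013 0.1443] norm 0.144 q6 1.73
in well px [118. 177.] 4876 z 0.015 0.047 all [527. 384.  92.  47.   3.] top [527. 384.  91.  47.   3.]
in well px [188. 174.] 3656 z 0.015 0.05 all [528. 309.  96.  44.   3.] top [557. 311.  38.  43.   3.]
```

```bash
python3 steer.py '[{"xyz": [0.004, 0, 0.05]}, {"xyz": [0, 0, 0.055]}, {"xyz": [0, 0, 0.03]}, {"xyz": [0, 0, 0.009]}, {}]'; python3 steer.py '[{}, {}]' 0.06;  python3 steer.py '[{"xyz": [0, 0, -0.05]}, {"xyz": [0, 0, -0.06]}, {"xyz": [0, 0, -0.06]}, {}]'; python3 - <<'E'
from m import *
f=grab('wrist','w6.png');w=cloud(f);blobs(w,region(w,.46,.6,.19,.43,.015,.056),'in well',minpix=15)
w=cloud(grab('side'));blobs(w,region(w,.46,.6,.19,.43,.015,.056),'side',minpix=15)
f=grab('scene','s6.png');w=cloud(f);blobs(w,region(w,.6,.72,.06,.2,.128,.15),'knob',minpix=8)
h=cv2.cvtColor(f['image'],cv2.COLOR_RGB2HSV)
blobs(w,((h[...,0]<6)|(h[...,0]>174))&(h[...,1]>120)&region(w,.2,1.1,-.9,.3,-.3,.06),'red')
E
```

```text
time: 30.0
tool_pos: [0.5366, 0.2362, 0.0319]
orientation: [1.0, 0.027, 0.0, -0.0]
wrist_force: [0.1, -0.1, -1.3]
opening: 0.0511
grip_force: 64.3
time: 30.25
tool_pos: [0.5379, 0.237, 0.0334]
orientation: [1.0, 0.027, 0.002, -0.0]
wrist_force: [-0.2, -0.8, 0.1]
opening: 0.0598
grip_force: 0.0
time: 30.75
tool_pos: [0.5405, 0.2378, 0.2095]
orientation: [1.0, 0.028, 0.007, -0.001]
wrist_force: [-0.4, 0.3, -0.2]
opening: 0.0599
grip_force: 0.0
in well px [136. 180.] 3700 z 0.015 0.047 all [527. 384.  91.  47.   3.] top [527. 384.  91.  46.   3.]
in well px [198. 179.] 2953 z 0.015 0.05 all [528. 309.  97.  43.   2.] top [557. 310.  37.  43.   2.]
in well px [260. 185.] 2613 z 0.015 0.051 all [531. 235.  66.  52.   3.] top [531. 235.  66.  52.   3.]
side px [197. 149.] 792 z 0.015 0.051 all [531. 305. 103. 204.   3.] top [531. 304.  97. 201.   7.]
knob px [302. 136.] 30 z 0.128 0.137 all [672. 117.  19.  21.  26.] top [672. 117.  20.  18.  14.]
red px [240. 280.] 688 z -0.16 -0.141 all [ 682. -285.   96.   94.    0.] top [ 680. -285.   94.   96.   27.]
```

View pics/w6.png

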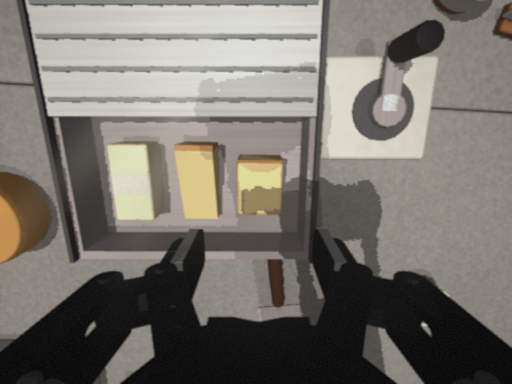

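All three cheeses lie in the well below cover height: long block (132,180), wedge (197,180) and short block (260,185). The knob is at (415,40). Now to wind it closed.

```bash
python3 steer.py '[{"xyz": [0, 0, -0.01], "rz": 0.055}, {"xyz": [0.044, 0.04, 0]}, {"xyz": [0.044, 0.04, 0]}, {"xyz": [0.044, 0.04, 0]}, {}]' 0.06; python3 to.py .673 .119 .106 0
```

```text
time: 31.52
tool_pos: [0.6692, 0.113, 0.2077]
orientation: [1.0, -0.002, -0.002, 0.0]
wrist_force: [0.2, 0.3, -0.3]
opening: 0.06
grip_force: 0.0
pos [0.6692 0.113  0.2077] yaw -0.005 move now [ 0.0042 -0.0061  0.1017] turn -0.005 move after turn [ 0.0042 -0.0061  0.1017] norm 0.102 q6 1.57
```

```bash
python3 steer.py '[{"xyz": [0.002, -0.006, 0.05]}, {"xyz": [0, 0, 0.05]}, {}]'; python3 steer.py '[{}, {}, {}]' 0.015; python3 steer.py '[{"xyz": [-0.0007, 0.0105, 0]}, {"xyz": [-0.0109, 0.0235, 0]}, {}]'
```

```text
time: 31.9
tool_pos: [0.6648, 0.1234, 0.1043]
orientation: [1.0, 0.0, -0.007, -0.0]
wrist_force: [-0.5, -0.5, -0.6]
opening: 0.06
grip_force: 0.0
time: 32.28
tool_pos: [0.6722, 0.1222, 0.1149]
orientation: [1.0, -0.0, 0.003, 0.001]
wrist_force: [-1.3, -1.5, 6.5]
opening: 0.0198
grip_force: 58.4
time: 32.65
tool_pos: [0.6606, 0.0873, 0.1149]
orientation: [1.0, -0.001, 0.003, 0.001]
wrist_force: [-0.6, -3.5, 6.8]
opening: 0.0198
grip_force: 59.8
```

```bash
python3 steer.py '[{"xyz": [-0.0212, 0.0149, 0]}, {"xyz": [-0.0258, 0.0023, 0]}, {"xyz": [-0.0235, -0.0109, 0]}, {"xyz": [-0.0149, -0.0212, 0]}, {"xyz": [-0.0023, -0.0258, 0]}]'; python3 steer.py '[{"xyz": [0.0109, -0.0235, 0]}, {"xyz": [0.0212, -0.0149, 0]}, {"xyz": [0.0258, -0.0023, 0]}, {"xyz": [0.0235, 0.0109, 0]}, {}]'
```

```text
time: 33.28
tool_pos: [0.5724, 0.1281, 0.1149]
orientation: [1.0, -0.001, 0.002, 0.002]
wrist_force: [7.5, -6.3, 3.2]
opening: 0.02
grip_force: 59.8
time: 33.9
tool_pos: [0.6554, 0.1571, 0.1148]
orientation: [1.0, -0.001, 0.003, 0.002]
wrist_force: [-0.2, -6.5, 7.6]
opening: 0.0198
grip_force: 60.6
```

Angle 50°, as planned. On to the second turn.

```bash
python3 steer.py '[{"xyz": [0.0149, 0.0212, 0]}, {"xyz": [0.0023, 0.0258, 0]}, {"xyz": [-0.0109, 0.0235, 0]}, {"xyz": [-0.0212, 0.0149, 0]}, {"xyz": [-0.0258, 0.0023, 0]}]'; python3 steer.py '[{"xyz": [-0.0235, -0.0109, 0]}, {"xyz": [-0.0149, -0.0212, 0]}, {"xyz": [-0.0023, -0.0258, 0]}, {"xyz": [0.0109, -0.0235, 0]}, {}]'; python3 steer.py '[{"xyz": [0.0212, -0.0149, 0]}, {"xyz": [0.0258, -0.0023, 0]}, {"xyz": [0.0235, 0.0109, 0]}, {}]'
```

```text
time: 34.52
tool_pos: [0.6155, 0.0696, 0.115]
orientation: [1.0, -0.001, 0.006, 0.001]
wrist_force: [7.3, 2.8, 4.7]
opening: 0.0199
grip_force: 60.2
time: 35.15
tool_pos: [0.5858, 0.154, 0.1149]
orientation: [1.0, 0.0, 0.005, -0.0]
wrist_force: [4.9, 0.7, 4.1]
opening: 0.0198
grip_force: 60.4
time: 35.65
tool_pos: [0.6554, 0.157, 0.1148]
orientation: [1.0, -0.001, 0.003, 0.002]
wrist_force: [1.1, -6.2, 8.4]
opening: 0.0199
grip_force: 60.8
```

```bash
python3 steer.py '[{"xyz": [0.0149, 0.0212, 0]}, {}]'; python3 steer.py '[{"xyz": [0.0028, 0.0128, 0]}, {}]'; python3 steer.py '[{"xyz": [0, 0.006, 0]}, {}]'
```

```text
time: 35.9
tool_pos: [0.6694, 0.1364, 0.1148]
orientation: [1.0, -0.001, 0.002, 0.001]
wrist_force: [-1.4, -5.2, 8.4]
opening: 0.0199
grip_force: 60.8
time: 36.15
tool_pos: [0.672, 0.1252, 0.1149]
orientation: [1.0, -0.0, 0.002, -0.0]
wrist_force: [-2.1, 0.5, 8.0]
opening: 0.0196
grip_force: 60.7
time: 36.4
tool_pos: [0.6721, 0.1216, 0.1149]
orientation: [1.0, -0.0, 0.003, -0.002]
wrist_force: [-0.1, 6.1, 6.7]
opening: 0.0199
grip_force: 60.8
```

```bash
python3 steer.py '[{"xyz": [0, 0.006, 0]}, {}]'; python3 steer.py '[{"xyz": [0, 0.006, 0]}, {}]'
```

```text
time: 36.65
tool_pos: [0.6721, 0.1209, 0.115]
orientation: [1.0, 0.0, 0.004, -0.007]
wrist_force: [2.7, 22.6, 5.6]
opening: 0.0197
grip_force: 61.0
time: 36.9
tool_pos: [0.6719, 0.1201, 0.115]
orientation: [1.0, 0.001, 0.004, -0.011]
wrist_force: [2.8, 35.8, 5.2]
opening: 0.0197
grip_force: 61.4
```

Closed stop reached. I'll release, back off and check.

```bash
python3 steer.py '[{"xyz": [0, -0.014, 0]}, {}]'; python3 steer.py '[{}, {}]' 0.06;  python3 steer.py '[{"xyz": [0, 0, -0.05]}, {"xyz": [0, 0, -0.06]}, {"xyz": [-0.04, 0.04, -0.01]}, {"xyz": [-0.04, 0.04, 0]}, {}]'; python3 - <<'E'
from m import *
f=grab('wrist','w7.png');w=cloud(f)
for y0 in(.2,.23,.26): 
    c=w[region(w,.4,.9,y0,y0+.03,.065,.075)]; print(y0,np.percentile(c[:,0],[1,99]).round(3) if len(c) else None)
f=grab('scene','s7.png');w=cloud(f);h=cv2.cvtColor(f['image'],cv2.COLOR_RGB2HSV)
cv2.imwrite('pics/s7b.png',cv2.resize(cv2.cvtColor(f['image'],cv2.COLOR_RGB2BGR),(800,600)))
blobs(w,((h[...,0]<6)|(h[...,0]>174))&(h[...,1]>120)&region(w,.2,1.1,-.9,.3,-.3,.06),'red')
E
```

```text
time: 37.15
tool_pos: [0.672, 0.1239, 0.1149]
orientation: [1.0, 0.001, 0.003, -0.001]
wrist_force: [-0.6, 3.8, 6.9]
opening: 0.0198
grip_force: 61.4
time: 37.4
tool_pos: [0.67, 0.121, 0.1114]
orientation: [1.0, -0.0, -0.0, 0.0]
wrist_force: [-0.3, 0.0, -0.7]
opening: 0.0561
grip_force: 0.0
time: 38.02
tool_pos: [0.587, 0.0391, 0.23]
orientation: [1.0, -0.002, -0.002, 0.0]
wrist_force: [-0.7, 0.1, -0.1]
opening: 0.0598
grip_force: 0.0
0.2 [0.46  0.624]
0.23 [0.459 0.622]
0.26 [0.451 0.62 ]
red px [240. 280.] 685 z -0.162 -0.142 all [ 680. -286.   94.   98.   30.] top [ 680. -285.   94.   96.   29.]
```

View pics/s7b.png

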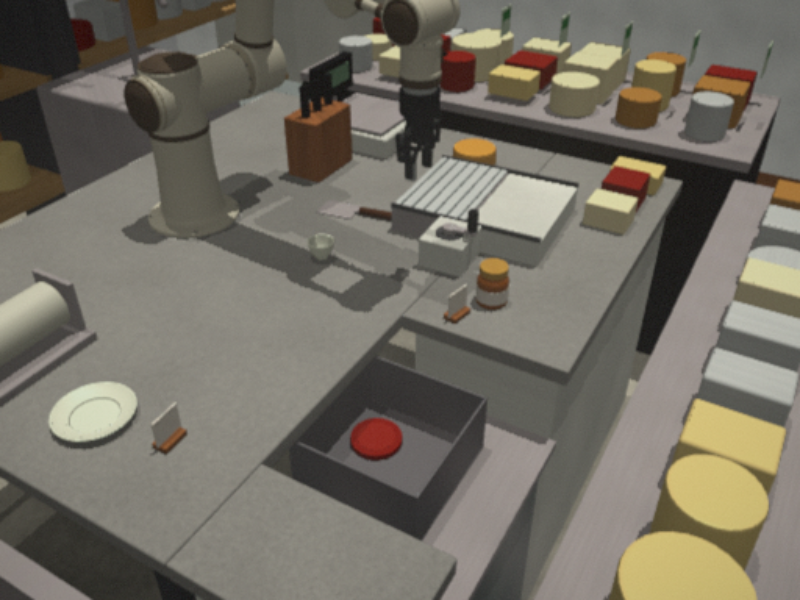

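The cover looks shut at (455,190), the counter is clear, the rind is in the tub at (375,437) and the bystanders are in place. Handing in.

```bash
python3 -c "
from rig import env
print(env.job_done())"
```

```text
the job is handed in; nothing more can be done
None
```

I handed the job in at about 38 s: all three cheeses are in the well, the cover is wound shut to its stop, and the only rind is in the scrap tub; the bystanders look undisturbed in the last picture, and the hand-in returned no verdict.

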